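# Lock the sampler turret with its sliding bar

### The arm

A 6-joint arm with a two-finger parallel gripper is mounted at the origin on the work surface. World frame = base frame: x ahead of the robot, y to its left, z up, the work surface at z = 0. Lengths are in m, angles in rad, forces in N, time in s.
With the tool pointing down it reaches from about 0.3 to 0.75 m from the base axis. Payload 8.5 kg.
Tool frame: the origin (TCP) lies on the centre line of the jaws, within the pads' length; the fingertips stand 8 mm ahead of it and the grasp point (between the pads) lies 11 mm behind it; z points along the fingers, y is the line along which they close (so a half turn about z gives the same grasp; the last joint's range is limited). The gripper opens to 88 mm and grips with 3 to 60 N. Pads are 18 mm wide; open, the fingers measure 123 mm over their backs; the gripper's body (75 mm by 187 mm) begins 45 mm behind the grasp point.
Start: joints at [0.911, 0.381, 1.297, -0, 1.464, -0.215], TCP at [0.237, 0.496, 0.247] pointing down, gripper open.
Joint ranges: [-3.11, 3.11], [-0.89, 2.33], [0.22, 2.48], [-1.42, 4.56], [0.17, 2.85], [-2.88, 2.88]. Speed limits (rad/s): [2.39, 2.39, 3.14, 3.14, 3.14, 3.14].

### API

Orientations are given as a unit quaternion [x, y, z, w].
In Python, from plant import r, cam gives the robot as it stands (r), with the cameras (cam).
- The arm moves only by the tool drive_effector, called after "Emit:" in YAML: its name, and indented under it one key for each argument. Schema: {"type":"object","properties":{"rows":{"type":"array","items":{"type":"array","items":{"type":"number"},"minItems":6,"maxItems":6},"minItems":1,"maxItems":8},"finger_gap":{"type":"number"},"clamp_n":{"type":"number"},"only":{"type":"string"},"quiet":{"type":"boolean"},"lines":{"type":"string"}},"required":["rows"],"additionalProperties":false}. rows is a list of rows, 1 to 8 of them, each of 6 numbers: dx, dy, dz in shares of 1 m (1.0 is 1 m), then a rotation vector rx, ry, rz in shares of pi/2 rad (1.0 is pi/2 rad); each row shifts and turns the commanded pose from where the row before left it, along the tool's axes as they then stand; what a row does not reach is not made up. A row lasts 1/10 s, in which the tool goes at most 0.05 m and 0.15 rad, less where a joint would pass 70% of its speed; a pose out of reach is approached as far as the arm can. finger_gap is the finger opening in m, set as the call begins (left out keeps the last). The fingers move at their own pace and stop on an object; clamp_n is the grip in N (left out, the last holds). Time passes only in rows, so rows that do not move let the fingers close. The tool returns the time, the measured TCP pose, the force, the opening and the grip force at its end. only (a regular expression) keeps the lines of the reply that match it, lines (a string "A,B") keeps lines A to B, and quiet returns only ok. A shift or turn number past 1, either way, is cut back to 1. Input that does not fit is refused with a message, and nothing moves.
- r.read_state(): the state, without advancing time (a new reading comes with each control period).
- cam.grab_frame(name): name is "side" or "top"; returns the picture (400x640x3 uint8, blue, green, red); there is no depth.
- cam.camera_model(name): a dict with "camera_matrix" (3x3 intrinsics, pixels), "world_to_cam" (4x4, takes a point from world to camera coordinates). Camera axes: x right, y down, z forward; pixel columns grow to the right and rows downward; lengths in m; the calibration is good to about 2 mm. A picture is of the moment at which its call begins. camera_model takes no time and is no camera call.
- r.sign_off(): hands the job in; it is judged then, once.
The state is a dict: "time_s": time; "joint_pos": joint angles; "qd": joint speeds; "tau": joint torques, N m; "position": TCP position; "tcp_rot": TCP orientation; "wrist_force": force on the tool from outside, world axes, zero at the start; "wrist_torque": the same for the moment, N m; "finger_gap": finger opening in m; "grasp_force": force on a finger pad.
Only numpy, scipy, OpenCV 4.12 (cv2) and the standard library are available. Lean on these libraries where they do the work, as an engineer would, in place of code of your own. Each camera call takes 0.05 s, during which the arm holds its last target. There are 200 camera calls.

### The job

Lock the empty sample turret for service: push on its yellow finger posts to turn the grey disc until one of its two slots faces the steel locking bar, then push the bar by its orange tab along its guide into that slot until it is fully home, with the tab up against the end of the guide rails. Only push; do not lift the bar out of its guide and leave the bottle, vial and beaker where they stand. Leave the turret locked and move clear.

Things in the scene. Friction and masses are not known exactly. Their poses are not given: they have to be found in the camera images.
- stand: Fixed pale stand of the turret (mm). Origin on the bench, on the turret's vertical axis; z up; +y points from the axis along the bar guide. Round foot of radius 100, 12 high, and a foot 80 wide (x) that runs to y = 250. On it a grey rail 46 wide, flat top 34 above the bench, y = 92 to 243, which carries the bar.
- guide_end (a point): Outer end of the two aluminium guide rails (mm), midway between them, on the grey rail's top: stand y = 172, 34 above the bench. The guide rails run from stand y = 92 to 172, inner faces at x = -8.5 and +8.5, outer at -18.5 and +18.5, tops 46 above the bench. Beyond y = 172 the grey rail's top is bare and flat.
- turret (a joint): Angle of the grey disc about the vertical axis, rad, counter-clockwise from above, free to turn without limit. At 0 slot_a faces the bar (stand +y), at 3.14 slot_b does; either slot will do. Turns with light friction (0.08 N m, about 1.5 N at a post) and stays where it is left. Starts anywhere from 0.45 to 2.69.
- turret_centre (a point): Centre of the disc's top face, on the axis, 50 mm above the bench; its frame turns with the disc: +y to slot_a, +x to post_a. Disc of radius 85, 20 thick (30 to 50 above the bench), black pocket dots on top, and a white hub cap of radius 22 that rises 12 above the top.
- slot_a (a point): Mouth of one slot at the disc's rim, at the top face, 85 mm from the axis; its frame turns with the disc (+y radially outward). The slot goes right through the disc, is 20 wide, flares over the last 10 to 34 wide at the rim, and reaches in to 57 from the axis. Red marks on both sides.
- slot_b (a point): Mouth of the other, identical slot, straight across the disc from slot_a.
- post_a (a point): Centre of the top of a yellow upright finger post fixed on the disc, 60 from the axis, a quarter turn clockwise (seen from above) from slot_a. Diameter 14; stands 32 above the disc's top, its top 82 above the bench.
- post_b (a point): The same for the second post, straight across the disc from post_a.
- lock_bar: Loose steel bar in the guide, 14 wide, 12 high (mm), about 0.16 kg, slides lightly. Origin: underside of its tip, 34 above the bench; +y along the bar away from the turret. Tip tapers to 6 over 8. Upright orange tab 34 wide, 10 thick, 40 high at y = 109 to 119. Tip starts 95 to 110 from the axis; fully home 63, tab against the rails' ends. A disc out of line stops it at 85.
- bar_tab (a point): Centre of the top edge of the orange tab's outer face (the face to push), 74 above the bench and 119 from the bar's tip.
- reagent_bottle: Bystander: amber bottle with a blue cap, 42 diameter, 85 high, origin at its underside. Leave alone.
- clear_vial: Bystander: clear vial with a blue cap, 27 diameter, 60 high, origin at its underside. Leave alone.
- beaker: Bystander: empty glass beaker, 52 diameter, 60 high, origin at its underside. Leave alone.

How it is judged:
On the way, in this order (a step that is already met when the one before it is completed fails the run):
1. a slot of the turret is turned to face the bar (within 0.12 rad) (angle between the y axis of slot_a and the y axis of stand, either way round below 0.12 rad), for 0.1 s.
2. the bar is pushed home into the slot (angle between the y axis of slot_a and the y axis of stand, either way round below 0.09 rad and y of lock_bar in the frame of stand below 0.067 m and z of lock_bar in the frame of stand below 0.038 m and x of lock_bar in the frame of stand between -0.007 and 0.007 m), for 0.2 s.
At the end, for the whole second after the job is handed in: A slot faces the bar within 0.09 rad; the bar lies flat and at rest in the guide, its tip at most 67 mm from the turret axis (63 is fully home), within 7 mm of the guide's centre line and 4 mm of its floor; bottle, vial and beaker upright and within 20 mm of where they stood (all of step 2 and angle between lock_bar's own z axis and vertical below 0.05 rad and linear speed of lock_bar below 0.01 m/s and angular speed of lock_bar below 0.1 rad/s and angle between each of reagent_bottle, clear_vial, beaker's own z axis and vertical below 0.1 rad and distance of each of reagent_bottle, clear_vial, beaker from where it was at the start of the episode below 0.02 m); the robot touches nothing.
It fails at once if the bar is lifted out of its guide (more than 10 mm up, or tipped over 0.25 rad) (z of lock_bar in the frame of stand above 0.044 m or angle between lock_bar's own z axis and vertical above 0.25 rad).
It fails at once if the bottle, vial or beaker is moved by more than 20 mm or tipped (distance of any of reagent_bottle, clear_vial, beaker from where it was at the start of the episode above 0.02 m or angle between any of reagent_bottle, clear_vial, beaker's own z axis and vertical above 0.3 rad).
It also fails if it takes over 42 s, if anything falls off the work surface, if the arm or the gripper's body presses on something with over 40 N, if the wrist force passes 120 N, or if a joint passes its speed limit or range.

## Working session

There is one attempt and no reset: what is moved stays moved. The work goes in short steps, Python scripts to look and compute and a tool call to move; the robot and the scene stay as the last step left them, time stands still between calls to the robot, and variables do not carry over. Pictures are saved under pics/ and viewed, at most 10 in all, crops included, and the job is handed in when it is done.

```bash
mkdir -p pics; ls
```

Run:
```python
from plant import r, cam
import cv2,numpy as np
for n in("top","side"):
    cv2.imwrite(f"pics/{n}0.png",cam.grab_frame(n)); m=cam.camera_model(n); print(n,np.round(m["camera_matrix"],1).tolist(),np.round(m["world_to_cam"],3).tolist())
s=r.read_state(); print(s["position"],s["tcp_rot"],s["time_s"])
```

```text
pics
plant.py
top [[454.3, 0.0, 322.5], [0.0, 454.3, 195.1], [0.0, 0.0, 1.0]] [[-0.014, -1.0, 0.006, -0.006], [-0.992, 0.013, -0.126, 0.597], [0.126, -0.008, -0.992, 0.661], [0.0, 0.0, 0.0, 1.0]]
side [[416.6, 0.0, 312.7], [0.0, 416.6, 197.3], [0.0, 0.0, 1.0]] [[-0.991, -0.134, 0.016, 0.583], [-0.084, 0.52, -0.85, 0.103], [0.105, -0.844, -0.526, 0.637], [0.0, 0.0, 0.0, 1.0]]
[0.23653124 0.49628311 0.24622374] [ 2.20591110e-01  9.75366176e-01 -5.69046525e-04 -2.48272393e-04] 0.1
```

View pics/top0.png

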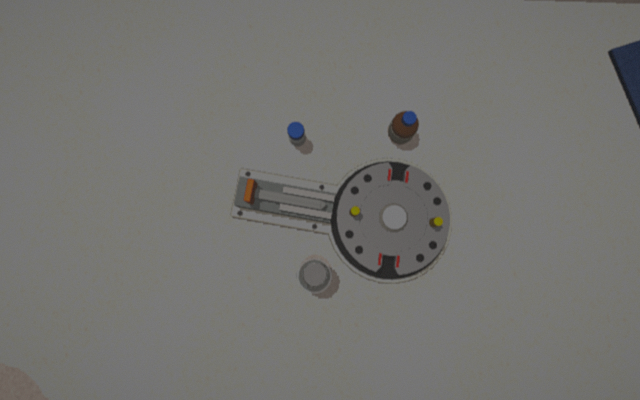

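View pics/side0.png

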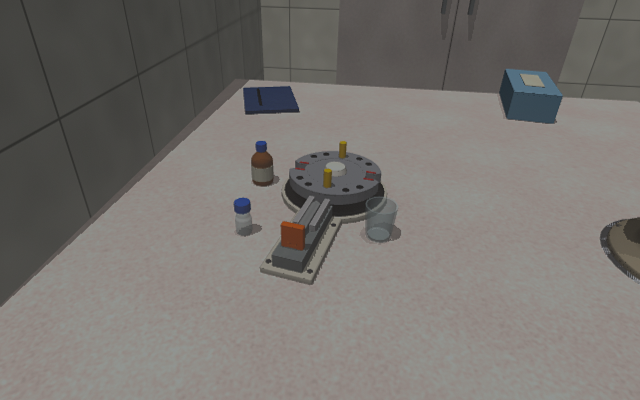

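The top view shows the disc hub at about (394,217), the posts at (355,211) and (438,222), slots at (398,172) and (389,267), and the tab at (250,191). The vial is at (296,130), the bottle at (405,120) and the beaker at (315,276). In the side view the posts are at (328,170) and (343,142), and the tab is at (292,235). I'll enlarge both.

Run:
```python
import cv2
t=cv2.imread("pics/top0.png");s=cv2.imread("pics/side0.png")
f=lambda a:cv2.convertScaleAbs(cv2.resize(a,None,fx=3.3,fy=3.3,interpolation=cv2.INTER_CUBIC),alpha=1.5)
cv2.imwrite("pics/topc.png",f(t[120:290,225:460])); cv2.imwrite("pics/sidec.png",f(s[130:290,230:410]))
```

```text
(no output)
```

View pics/topc.png

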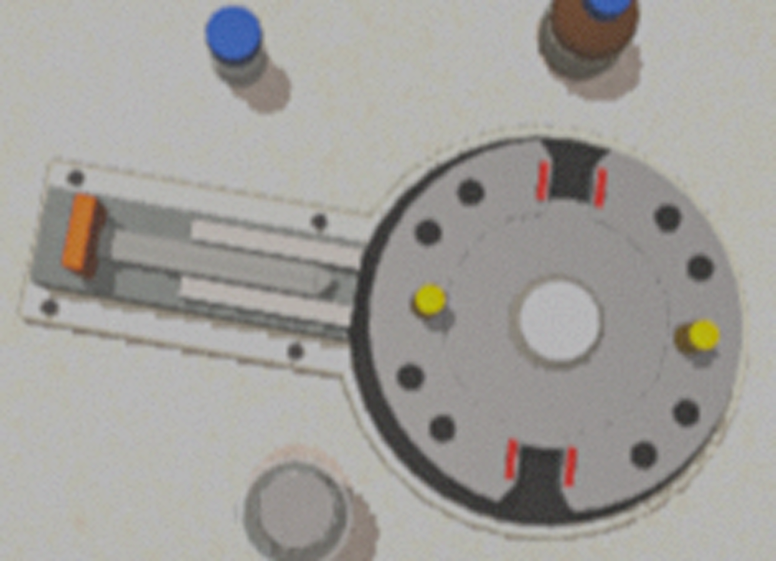

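View pics/sidec.png

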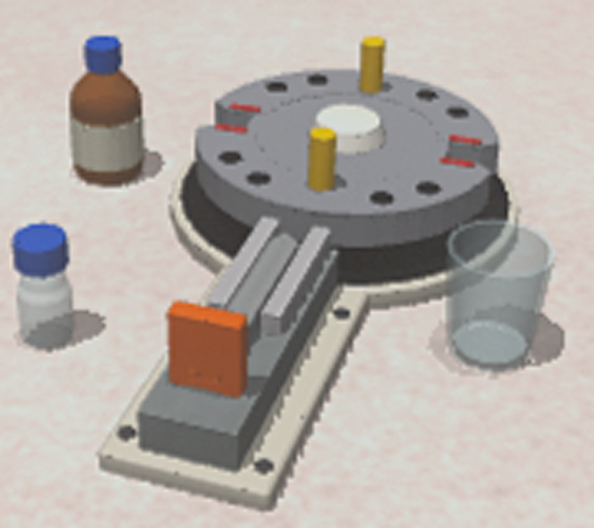

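Create h.py:
```python
from plant import r, cam
import numpy as np, cv2
def P(n):
    m=cam.camera_model(n); return np.array(m["camera_matrix"])@np.array(m["world_to_cam"])[:3]
def tri(t,s):
    X=cv2.triangulatePoints(P("top"),P("side"),np.float64(t).reshape(2,1),np.float64(s).reshape(2,1))[:,0]; return X[:3]/X[3]
def atz(n,uv,z):
    p=P(n); H=np.c_[p[:,:2],p[:,2]*z+p[:,3]]; x=np.linalg.solve(H,[*uv,1]); return x[:2]/x[2]
T=lambda x,y:(225+x/3.3,120+y/3.3)
S=lambda x,y:(230+x/3.3,130+y/3.3)
```

Run:
```python
from h import *
for n,t,s in [("postN",(431,298),(322,134)),("postF",(705,333),(373,43)),("hub",(560,320),(348,114)),("tab",(71,232),(207,318)),("beaker",(295,512),(500,245)),("vial",(233,33),(40,238)),("bottle",(608,3),(103,42))]:
    print(n,np.round(tri(T(*t),S(*s)),4))
a=atz("top",T(431,298),.082);b=atz("top",T(705,333),.082);c=atz("top",T(560,320),.062);t=atz("top",T(71,232),.074)
print(a,b,(a+b)/2,c,t)
# slots rim at z .05, rail ends z .046, foot holes z .012
for q in [(575,150),(540,490)]: print("slot",atz("top",T(*q),.05))
re=[atz("top",T(*q),.046) for q in [(192,230),(183,288)]]; print("rail end",re,sum(re)/2)
h=[atz("top",T(*q),.012) for q in [(76,178),(50,307),(320,222),(296,351)]]; d=(h[0]+h[1]-h[2]-h[3])/2; print("holes",np.round(h,4),"dir",d/np.linalg.norm(d),"mid",(h[0]+h[1])/2)
```

```text
postN [ 0.5704 -0.061   0.0801]
postF [ 0.5532 -0.1802  0.0792]
hub [ 0.5614 -0.1199  0.0624]
tab [0.6025 0.0972 0.0727]
beaker [ 0.4782 -0.0005  0.0602]
vial [0.6962 0.0257 0.0583]
bottle [ 0.7025 -0.142   0.0846]
[ 0.56881899 -0.06088206] [ 0.55197734 -0.17942084] [ 0.56039817 -0.12015145] [ 0.56000742 -0.11999807] [0.60095883 0.09684711]
slot [ 0.63949268 -0.13162589]
slot [ 0.48461737 -0.11040207]
rail end [array([0.60507431, 0.04564909]), array([0.57827828, 0.04985909])] [0.59167629 0.04775409]
holes [[ 0.6361  0.1045]
 [ 0.5734  0.1166]
 [ 0.6129 -0.0136]
 [ 0.5507 -0.0013]] dir [0.19081331 0.98162635] mid [0.60474727 0.11057509]
```

The manual's scale: turns go in shares of pi/2 rad. Converting my numbers, 0.15 rad / 1.5708 = 0.0955.

Emit:
drive_effector:
  rows:
    - [0,0,0,0,0,0.0955]
    - [0,0,0,0,0,0.0955]
    - [0,0,0,0,0,0.0955]
    - [0,0,0,0,0,0.0955]
    - [0,0,0,0,0,0.0955]
    - [0,0,0,0,0,0.0955]
    - [0,0,0,0,0,0.0955]
    - [0,0,0,0,0,0.0955]
  finger_gap: 0.024

```text
time_s: 0.9
position: [0.2366, 0.4963, 0.2464]
tcp_rot: [0.735, 0.678, -0.0, 0.0]
wrist_force: [-0.2, -0.6, -0.2]
finger_gap: 0.0264
grasp_force: 0.0
```

Add to h.py:
```python
from scipy.spatial.transform import Rotation as R
def go(p,yaw=None):
    s=r.read_state(); q=R.from_quat(s["tcp_rot"]); M=q.as_matrix()
    print("t",s["time_s"],"pos",np.round(s["position"],4),"yaw_y",round(np.arctan2(M[1,1],M[0,1]),4),"z",np.round(M[:,2],3),"F",np.round(s["wrist_force"],1),"tool delta",np.round(M.T@(np.array(p)-s["position"]),4))
```

```bash
python3 -c "
from h import *
go([.5695,-.061,.12])"
```

```text
t 0.9 pos [0.2366 0.4963 0.2464] yaw_y -0.0802 z [-0.001 -0.001 -1.   ] F [-0.2 -0.6 -0.2] tool delta [-0.5288  0.3766  0.1266]
```

Emit:
drive_effector:
  rows:
    - [-0.0378,0.0269,0,0,0,0]
    - [-0.0378,0.0269,0,0,0,0]
    - [-0.0378,0.0269,0,0,0,0]
    - [-0.0378,0.0269,0,0,0,0]
    - [-0.0378,0.0269,0,0,0,0]
    - [-0.0378,0.0269,0,0,0,0]
    - [-0.0378,0.0269,0,0,0,0]
  quiet: true

```text
ok
```

Emit:
drive_effector:
  rows:
    - [-0.0378,0.0269,0,0,0,0]
    - [-0.0378,0.0269,0,0,0,0]
    - [-0.0378,0.0269,0,0,0,0]
    - [-0.0378,0.0269,0,0,0,0]
    - [-0.0378,0.0269,0,0,0,0]
    - [-0.0378,0.0269,0,0,0,0]
    - [-0.0378,0.0269,0,0,0,0]
    - [0,0,0.03,0,0,0.0388]

```text
time_s: 2.4
position: [0.5764, -0.0641, 0.2183]
tcp_rot: [0.755, 0.656, 0.002, 0.003]
wrist_force: [0.4, 0.2, -0.3]
finger_gap: 0.0241
grasp_force: 0.0
```

```bash
python3 -c "
from h import *
go([.5695,-.061,.068])"
```

```text
t 2.4 pos [ 0.5764 -0.0641  0.2183] yaw_y -0.1404 z [ 0.007 -0.003 -1.   ] F [ 0.4  0.2 -0.3] tool delta [ 0.0024 -0.0083  0.1502]
```

Emit:
drive_effector:
  rows:
    - [0,0,0.04,0,0,0]
    - [0,0,0.04,0,0,0]
    - [0,0,0.026,0,0,0]
    - [0,0,0,0,0,0]
    - [0,0,0,0,0,0]

```text
time_s: 2.9
position: [0.5734, -0.0592, 0.1113]
tcp_rot: [0.753, 0.658, 0.0, 0.0]
wrist_force: [-0.8, -0.3, 0.1]
finger_gap: 0.0242
grasp_force: 0.0
```

```bash
python3 -c "
from h import *
go([.5695,-.061,.068])
cv2.imwrite('pics/t1.png',cv2.resize(np.hstack([cam.grab_frame('top')[140:290,300:460],cam.grab_frame('side')[60:210,260:420]]),None,fx=2.5,fy=2.5,interpolation=cv2.INTER_CUBIC))"
```

```text
t 2.9 pos [ 0.5734 -0.0592  0.1113] yaw_y -0.135 z [ 0. -0. -1.] F [-0.8 -0.3  0.1] tool delta [-0.0023 -0.0036  0.0433]
```

View pics/t1.png

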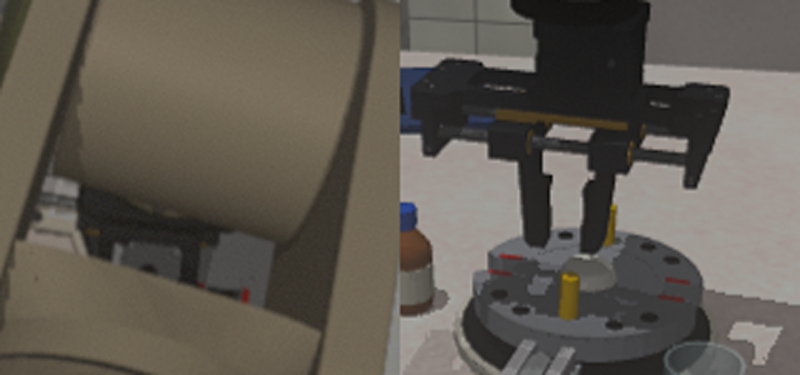

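The side view has the fingertips at crop (535,240) and (595,250), on either side of the near post top at (570,275). I'll correct by 3–4 mm and descend.

Converted, -0.006 rad / 1.5708 = -0.0038.

Emit:
drive_effector:
  rows:
    - [-0.0023,-0.0036,0.01,0,0,-0.0038]
    - [0,0,0.02,0,0,0]
    - [0,0,0.013,0,0,0]
    - [0,0,0,0,0,0]

```text
time_s: 3.4
position: [0.5684, -0.0608, 0.0663]
tcp_rot: [0.751, 0.66, -0.001, -0.001]
wrist_force: [0.3, -0.3, 0.2]
finger_gap: 0.0241
grasp_force: 0.0
```

```bash
python3 -c "
from h import *
go([.5695,-.061,.068])"
```

```text
t 3.4 pos [ 0.5684 -0.0608  0.0663] yaw_y -0.129 z [-0.003  0.001 -1.   ] F [ 0.3 -0.3  0.2] tool delta [-0.0001  0.0011 -0.0017]
```

Converted, -0.125 rad / 1.5708 = -0.0796.

Emit:
drive_effector:
  rows:
    - [-0.0005,-0.0075,-0.0015,0,0,-0.0796]
    - [-0.0005,-0.0075,0,0,0,-0.0796]
    - [-0.0005,-0.0075,0,0,0,-0.0796]
    - [-0.0005,-0.0075,0,0,0,-0.0796]
    - [-0.0005,-0.0075,0,0,0,-0.0796]
    - [-0.0005,-0.0075,0,0,0,-0.0796]
    - [0,0,0,0,0,0]

```text
time_s: 4.1
position: [0.5263, -0.072, 0.07]
tcp_rot: [0.457, 0.89, 0.0, 0.0]
wrist_force: [0.3, -0.4, -0.8]
finger_gap: 0.0236
grasp_force: 0.0
```

```bash
python3 -c "
from h import *
s=r.read_state();d=s['position'][:2]-np.array([.5605,-.12]);print('radius',np.hypot(*d),'ang',np.arctan2(d[1],d[0])-np.pi/2)
go([.5695,-.061,.068])"
```

```text
radius 0.05890012348159274 ang 0.618566344947705
t 4.1 pos [ 0.5263 -0.072   0.07  ] yaw_y 0.6217 z [ 0.001 -0.    -1.   ] F [ 0.3 -0.4 -0.8] tool delta [-0.0162  0.0415  0.002 ]
```

Converted, -0.13 rad / 1.5708 = -0.0828.

Emit:
drive_effector:
  rows:
    - [-0.0003,-0.0078,0,0,0,-0.0828]
    - [-0.0003,-0.0078,0,0,0,-0.0828]
    - [-0.0003,-0.0078,0,0,0,-0.0828]
    - [-0.0003,-0.0078,0,0,0,-0.0828]
    - [-0.0003,-0.0078,0,0,0,-0.0828]
    - [-0.0003,-0.0078,0,0,0,-0.0828]
    - [0,0,0,0,0,0]
    - [0,0,0,0,0,0]

```text
time_s: 4.9
position: [0.5015, -0.1096, 0.0695]
tcp_rot: [0.088, 0.996, -0.0, 0.0]
wrist_force: [0.2, 0.4, -0.8]
finger_gap: 0.0239
grasp_force: 0.0
```

```bash
python3 -c "
from h import *
s=r.read_state();d=s['position'][:2]-np.array([.5605,-.12]);print('radius',np.hypot(*d),'ang',np.arctan2(d[1],d[0])-np.pi/2)
go([.5695,-.061,.068])
cv2.imwrite('pics/t2.png',cv2.resize(np.hstack([cam.grab_frame('top')[120:290,225:460],cam.grab_frame('side')[100:270,270:410]]),None,fx=2.1,fy=2.1,interpolation=cv2.INTER_CUBIC))"
```

```text
radius 0.05994926858092233 ang 1.397211110413123
t 4.9 pos [ 0.5015 -0.1096  0.0695] yaw_y 1.3954 z [ 0. -0. -1.] F [ 0.2  0.4 -0.8] tool delta [-0.0585  0.0598  0.0015]
```

View pics/t2.png

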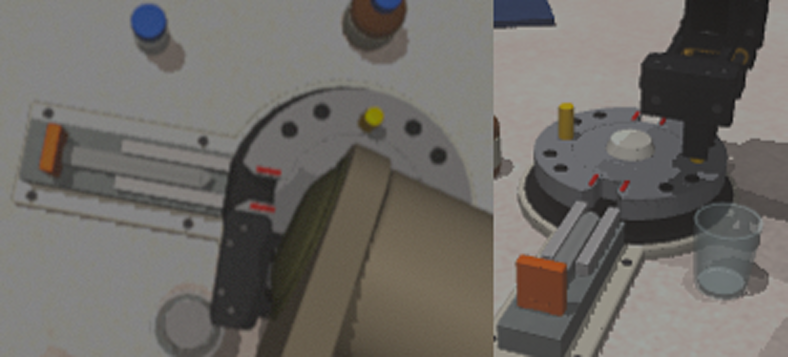

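The slot marks are at (268,171) and (262,208) and the far post top at (374,118) in the composite, so the slot nearly faces the bar. Next I compute the residual.

Run:
```python
from h import *
C=np.array([.5605,-.12])
f=lambda x,y:(225+x/2.1,120+y/2.1)
p=atz("top",f(374,118),.082)-C; print(np.hypot(*p),"slot dir by post",np.arctan2(p[1],p[0])+np.pi/2)
m=(atz("top",f(268,171),.05)+atz("top",f(262,208),.05))/2-C; print("by marks",np.hypot(*m),np.arctan2(m[1],m[0]),"target 1.385")
```

```text
0.05800815023991046 slot dir by post 1.382455424235611
by marks 0.06420442162202165 1.3908465593916632 target 1.385
```

Converted, 0.01 rad / 1.5708 = 0.0064.

Emit:
drive_effector:
  rows:
    - [0,0,-0.03,0,0,0]
    - [0,0,-0.04,0,0,0.0064]
    - [0,0,0,0,0,0]
  finger_gap: 0

```text
time_s: 5.3
position: [0.503, -0.1101, 0.1435]
tcp_rot: [0.091, 0.996, -0.001, 0.004]
wrist_force: [0.2, -0.3, -0.3]
finger_gap: 0.0018
grasp_force: 0.0
```

```bash
python3 -c "
from h import *
go([.6105,.1464,.12])"
```

```text
t 5.3 pos [ 0.503  -0.1101  0.1435] yaw_y 1.3887 z [ 0.007 -0.004 -1.   ] F [ 0.2 -0.3 -0.3] tool delta [-0.059   0.2718  0.0234]
```

Converted, 0.004 rad / 1.5708 = 0.0025.

Emit:
drive_effector:
  rows:
    - [-0.01,0.045,0,0,0,0]
    - [-0.01,0.045,0,0,0,0]
    - [-0.01,0.045,0,0,0,0]
    - [-0.01,0.045,0,0,0,0]
    - [-0.01,0.045,0,0,0,0]
    - [-0.009,0.047,0,0,0,0.0025]
    - [0,0,0.02,0,0,0]
    - [0,0,0,0,0,0]

```text
time_s: 6.1
position: [0.6065, 0.1487, 0.1162]
tcp_rot: [0.091, 0.996, -0.0, -0.003]
wrist_force: [-0.5, -0.4, -0.2]
finger_gap: 0.0002
grasp_force: 0.0
```

```bash
python3 -c "
from h import *
go([.6105,.1464,.054])
cv2.imwrite('pics/t3.png',cv2.resize(np.hstack([cam.grab_frame('top')[120:290,205:440],cam.grab_frame('side')[100:270,250:390]]),None,fx=2.1,fy=2.1,interpolation=cv2.INTER_CUBIC))"
```

```text
t 6.1 pos [0.6065 0.1487 0.1162] yaw_y 1.3876 z [-0.005 -0.    -1.   ] F [-0.5 -0.4 -0.2] tool delta [-0.0047 -0.0015  0.0622]
```

View pics/t3.png

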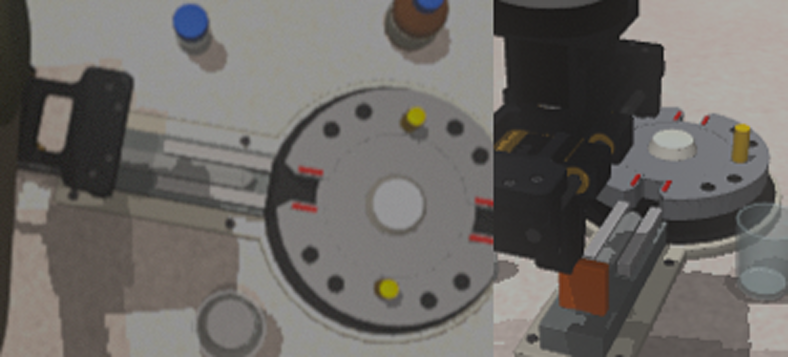

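Posts are at (417,116) and (388,289), and the slot at (307,190) still faces the bar. The gripper is poised over the tab's outer side, so I'll descend and check the alignment.

```bash
python3 -c "
from h import *
f=lambda x,y:(205+x/2.1,120+y/2.1)
d=atz('top',f(417,116),.082)-atz('top',f(388,289),.082);print(np.arctan2(d[1],d[0])+np.pi/2)"
```

```text
1.370806195238813
```

Emit:
drive_effector:
  rows:
    - [-0.004,-0.0015,0.02,0,0,0]
    - [0,0,0.02,0,0,0]
    - [0,0,0.02,0,0,0]
    - [0,0,0,0,0,0]
    - [0,0,0,0,0,0]

```text
time_s: 6.7
position: [0.6119, 0.1444, 0.0603]
tcp_rot: [0.093, 0.996, 0.0, 0.0]
wrist_force: [0.3, -0.2, 0.1]
finger_gap: 0.0006
grasp_force: 0.0
```

```bash
python3 -c "
from h import *
go([.6105,.1464,.054])"
```

```text
t 6.7 pos [0.6119 0.1444 0.0603] yaw_y 1.3855 z [ 0.001 -0.    -1.   ] F [ 0.3 -0.2  0.1] tool delta [0.0018 0.0017 0.0063]
```

Emit:
drive_effector:
  rows:
    - [0.0015,-0.005,0.005,0,0,0]
    - [0,-0.008,0,0,0,0]
    - [0,-0.008,0,0,0,0]
    - [0,-0.008,0,0,0,0]
    - [0,-0.008,0,0,0,0]
    - [0,-0.008,0,0,0,0]
    - [0,0,0,0,0,0]

```text
time_s: 7.4
position: [0.6018, 0.1, 0.0544]
tcp_rot: [0.092, 0.996, -0.0, 0.0]
wrist_force: [1.1, -0.7, -0.1]
finger_gap: 0.0005
grasp_force: 0.0
```

```bash
python3 -c "
from h import *
go([.597,.0746,.055])"
```

```text
t 7.4 pos [0.6018 0.1    0.0544] yaw_y 1.3859 z [-0. -0. -1.] F [ 1.1 -0.7 -0.1] tool delta [ 0.     -0.0259 -0.0006]
```

Emit:
drive_effector:
  rows:
    - [0,-0.006,0,0,0,0]
    - [0,-0.006,0,0,0,0]
    - [0,-0.005,0,0,0,0]
    - [0,-0.003,0,0,0,0]
    - [0,0,0,0,0,0]

```text
time_s: 7.9
position: [0.5981, 0.081, 0.0542]
tcp_rot: [0.092, 0.996, -0.0, -0.0]
wrist_force: [-0.6, 0.2, -0.5]
finger_gap: 0.0005
grasp_force: 0.0
```

Emit:
drive_effector:
  rows:
    - [0,-0.003,0,0,0,0]
    - [0,-0.002,0,0,0,0]
    - [0,0,0,0,0,0]

```text
time_s: 8.2
position: [0.5972, 0.0767, 0.0542]
tcp_rot: [0.092, 0.996, 0.0, -0.0]
wrist_force: [0.5, 1.9, -0.4]
finger_gap: 0.0006
grasp_force: 1.3
```

```bash
python3 -c "
from h import *
go([.597,.0746,.055])
cv2.imwrite('pics/t4.png',cv2.resize(np.hstack([cam.grab_frame('top')[120:290,205:440],cam.grab_frame('side')[100:270,250:390]]),None,fx=2.1,fy=2.1,interpolation=cv2.INTER_CUBIC))"
```

```text
t 8.2 pos [0.5972 0.0767 0.0542] yaw_y 1.3869 z [ 0.  0. -1.] F [ 0.5  1.9 -0.4] tool delta [-0.0002 -0.0021 -0.0008]
```

View pics/t4.png

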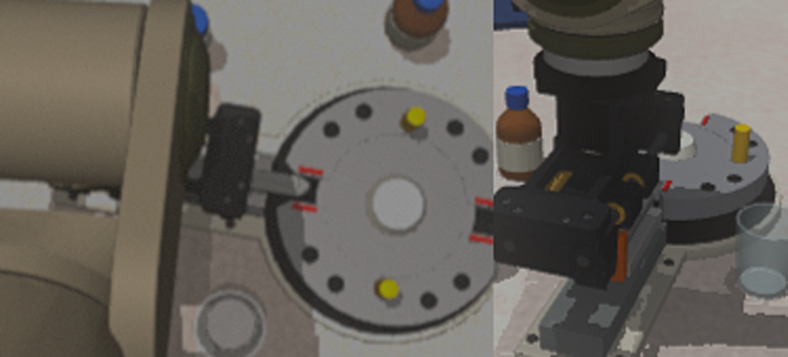

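The bar's tip has entered the slot, at about (310,188). I'll keep pushing until the tab stops firmly.

Emit:
drive_effector:
  rows:
    - [0,-0.002,0,0,0,0]
    - [0,-0.002,0,0,0,0]
    - [0,0,0,0,0,0]

```text
time_s: 8.6
position: [0.5969, 0.0762, 0.0546]
tcp_rot: [0.092, 0.996, 0.003, 0.001]
wrist_force: [3.5, 22.3, 1.3]
finger_gap: 0.0
grasp_force: 11.2
```

Emit:
drive_effector:
  rows:
    - [0,-0.002,0,0,0,0]
    - [0,0,0,0,0,0]

```text
time_s: 8.8
position: [0.597, 0.076, 0.0549]
tcp_rot: [0.091, 0.996, 0.004, 0.002]
wrist_force: [5.5, 31.3, 1.6]
finger_gap: 0.0007
grasp_force: 16.2
```

A firm stop at 0.199 m from the axis, which matches fully home. I'll back away and verify.

Emit:
drive_effector:
  rows:
    - [0,0.01,0,0,0,0]
    - [0,0.03,0,0,0,0]
    - [0,0.03,-0.01,0,0,0]
    - [0,0.01,-0.04,0,0,0]
    - [0,0.01,-0.05,0,0,0]
    - [0,0.04,-0.03,0,0,0]
    - [0,0.04,0,0,0,0]
    - [0,0,0,0,0,0]

```text
time_s: 9.6
position: [0.6272, 0.2413, 0.1839]
tcp_rot: [0.09, 0.996, 0.0, 0.001]
wrist_force: [0.1, 0.4, -0.5]
finger_gap: 0.0004
grasp_force: 0.0
```

Emit:
drive_effector:
  rows:
    - [0,0.04,0,0,0,0]
    - [0,0.04,0,0,0,0]
    - [0,0,0,0,0,0]
    - [0,0,0,0,0,0]

```text
time_s: 10.0
position: [0.6417, 0.3159, 0.1823]
tcp_rot: [0.092, 0.996, -0.001, -0.001]
wrist_force: [0.7, -0.1, -0.4]
finger_gap: 0.0007
grasp_force: 0.0
```

```bash
python3 -c "
from h import *
go([.597,.0746,.055])
cv2.imwrite('pics/t5.png',cv2.resize(np.hstack([cam.grab_frame('top')[120:290,225:440],cam.grab_frame('side')[100:270,230:390]]),None,fx=2.1,fy=2.1,interpolation=cv2.INTER_CUBIC))"
```

```text
t 10.0 pos [0.6417 0.3159 0.1823] yaw_y 1.3875 z [-0.001 -0.001 -1.   ] F [ 0.7 -0.1 -0.4] tool delta [-2.000e-04 -2.452e-01  1.277e-01]
```

View pics/t5.png

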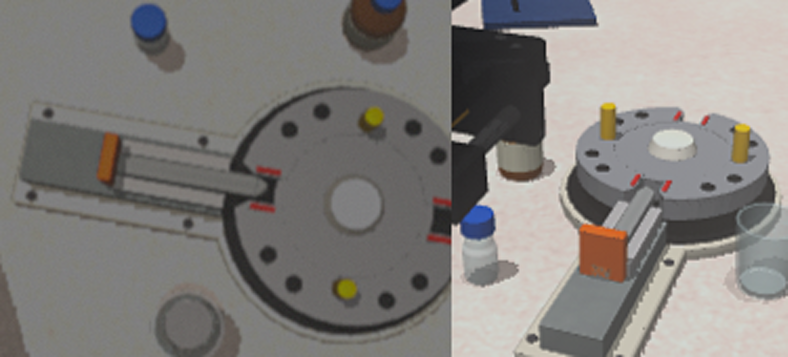

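The tab at (108,157) is against the rail ends, the bar's tip at (268,186) sits in the slot, the bystanders haven't moved and the arm is clear.

```bash
python3 -c "
from plant import r, cam
print(r.sign_off())"
```

```text
the job is handed in; nothing more can be done
None
```

The turret is locked: a slot faces the bar, the bar was pushed home with its tab against the guide rail ends, the bottle, vial and beaker stand where they were, the arm is clear, and the job was handed in after about 10 s of robot time (no verdict was returned).

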